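# Lock a sprung sample box with a turnbutton of unknown hand

### The job

Shut the lid of the grey sample box and lock it with the orange turnbutton: the seal springs the lid up, so keep it pressed fully down with the fingertips while you turn the button a full quarter turn, until it lies across its slot and holds the lid down by itself. The button turns one way only, which differs from box to box: feel which, and force nothing, for the lid may crack. Leave the tin, the brass weight and the timer beside the box where they are.

Things in the scene. Friction and masses are not known exactly. Their poses are not given: they have to be found in the camera images.
- box: Grey open-topped sample box, fixed to the bench, 160 (x) x 150 (y) x 60 mm high, one aluminium tin inside. Origin: centre of its underside. Its x axis points from the front (sprung) side to the hinged side, z up. The lid's hinge axis is parallel to the box's y at x = +78, z = 65 mm.
- lid (a joint): Opening of the white lid, rad: 0 = fully down on a hard stop, grows upward (to 1.3). Plate 158 mm from hinge axis to front edge, 150 wide, 6 thick; fully down its top is 68 mm over the bench. Hinge friction 0.14 N m holds it where left. A springy seal strip near the front edge lifts the lowered lid to about 0.05 rad; holding it fully down takes 9 to 16 N, least near the front edge.
- lid_front (a point): Middle of the lid's front edge, on its top face; moves with the lid. The lid is flat; only the turnbutton's wing stands up through its slot, 14 mm wide (box x), 80 mm long (box y), centred on the button. Fingertips narrower than the slot can dip into it and snag as they sweep across: lay their wider side (over 14 mm) across the slot.
- lid_hinge (a point): Middle of the lid's hinge axis (half-way through the lid's thickness, 65 mm above the bench). Lid, button and box stand at most 50 N from the fingers; the hidden stop is felt well below that.
- turnbutton (a joint): Orange turnbutton, rad: 0 = in line with the lid's slot (along the box's y), +1.57 = quarter turn counter-clockwise seen from above, -1.57 = clockwise; both are locked (end stops). A hidden stop pin under the lid blocks one of the two ways after about 0.3 rad. Friction 0.05 N m, stays where left. Unless the lid is pressed down, the slot's sides block it; fully down, the wing clears it by 2.5 mm.
- wing_pivot (a point): Centre of the turnbutton's wing, on its upright turning axis: box frame x = -35 mm, y = 0, half-way up the wing (76.5 mm over the bench). The wing is a bar 68 mm long, 8 mm wide, 12 mm high (underside 70.5, top 82.5 mm over the bench).
- wing_end (a point): Middle of one end face of the wing, 34 mm from the pivot: the end that points to the box's +y at angle 0. Either end can be pushed sideways to turn the button.
- tin_mid (a point): Centre, half-way up, of a loose open aluminium tin, 59 mm across, 36 mm high, behind the box's hinged side. Bystander.
- weight_mid (a point): Centre, half-way up, of a loose brass knob weight, 34 mm across, 46 mm high, in front of the box. Bystander.
- timer_mid (a point): Centre, half-way up, of a loose white timer with red keys, 62 x 62 x 21 mm, in front of the box. Bystander.

How it is judged:
On the way:
1. the lid is lowered onto its seal with the button still in line with the slot (value of joint lid below 0.075 rad and value of joint turnbutton between -0.35 and 0.35 rad), for 0.1 s.
At the end, for the whole second after the job is handed in: The turnbutton stands across the slot (a quarter turn either way, over 1.4 rad) and holds the lid down (opening below 0.028 rad, at rest); the tin, weight and timer are within 20 mm of where they stood ((value of joint turnbutton above 1.4 rad or value of joint turnbutton below -1.4 rad) and value of joint lid below 0.028 rad and velocity of joint lid below 0.05 rad/s and distance of each of tin_mid, weight_mid, timer_mid from where it was at the start of the episode below 0.02 m); the robot touches nothing.
It fails at once if the tin, the weight or the timer is moved more than 20 mm (distance of any of tin_mid, weight_mid, timer_mid from where it was at the start of the episode above 0.02 m).
It fails at once if the box, lid or button is pressed with more than 50 N (contact force between box and the fingers above 50 N).
It also fails if it takes over 72 s, if anything falls off the work surface, if the arm or the gripper's body presses on something with over 40 N, if the wrist force passes 120 N, or if a joint passes its speed limit or range.

### The arm

A 7-joint arm with a two-finger parallel gripper is mounted at the origin on a cart in front of the work surface, level with it; the furniture and walls round the work are solid. World frame = base frame: x ahead of the robot, y to its left, z up, the work surface at z = 0. Lengths are in m, angles in rad, forces in N, time in s.
With the tool pointing down it reaches from about 0.425 to 0.825 m from the base axis. Payload 3.6 kg.
Tool frame: the origin (TCP) lies where the fingers leave the gripper's body, on its centre line; the fingertips stand 73 mm ahead of it and the grasp point (between the pads) lies 54 mm ahead of it; z points along the fingers, y is the line along which they close (so a half turn about z gives the same grasp; the last joint's range is limited). The gripper opens to 85 mm and grips with 20 to 120 N. Pads are 22 mm wide; open, the fingers measure 114 mm over their backs; the gripper's body (76 mm by 85 mm) begins 54 mm behind the grasp point. The pads swing forward as they close: fully open they stand 13 mm farther back than shut.
Start: joints at [1.188, 0.615, -0.013, 1.423, 0.008, 1.103, -0.04], TCP at [0.227, -0.609, 0.304] pointing down, gripper open.
Joint ranges: [-3.12, 3.12], [-0.3, 2.06], [-1.34, 1.32], [0.26, 2.42], [-1.36, 4.5], [0.01, 1.98], [-2.84, 2.84]. Speed limits (rad/s): [2.79, 2.79, 3.14, 3.14, 3.14, 3.14, 3.14].

### API

Orientations are given as a unit quaternion [x, y, z, w].
In Python, from station import arm, snapshot, camera_info, ticket gives the robot as it stands. Calls block until the motion is done:
- arm.movep(position, orientation): joint-space move of the TCP to a pose.
- arm.line_to(position, velocity=0.15, ori=None): straight line of the TCP; ori=None keeps the orientation; velocity is the mean speed in m/s.
- arm.move_j(angles): joint-space move.
- arm.move_gripper(opening, effort=None): opening from 0.0 (shut) to 1.0 (fully open); effort is the grip in N (None keeps the last); returns when the fingers have stopped.
- arm.pause(seconds).
- arm.ik(position, orientation): joint angles nearest the present ones, or None.
- snapshot(name): name is "scene" or "top" or "wrist"; returns the picture (400x640x3 uint8, blue, green, red); there is no depth.
- camera_info(name): a dict with "fx", "fy", "cx", "cy" (pixels), "R" (3x3) and "t" (3): a world point X has camera coordinates R X + t; the wrist camera has in their place "T_tool_cam" (4x4, takes a point from camera to tool coordinates, whose origin is the TCP and whose axes are the flange's). Camera axes: x right, y down, z forward; pixel columns grow to the right and rows downward; lengths in m; the calibration is good to about 2 mm. A picture is of the moment at which its call begins: read the wrist's pose just before it. camera_info takes no time and is no camera call.
A pose or a line that the arm cannot do raises arm.MotionError and nothing moves.
- ticket.finish_job(): hands the job in; it is judged then, once.
Readings, each from a call of its own:
- arm.read_time(): time.
- arm.read_joint_positions(): joint angles.
- arm.read_dq(): joint speeds.
- arm.read_effort(): joint torques, N m.
- arm.read_tool_pos(): TCP position.
- arm.read_eef_rot(): TCP orientation.
- arm.read_ft_force(): force on the tool from outside, world axes, zero at the start.
- arm.read_wrist_torque(): the same for the moment, N m.
- arm.read_opening(): opening from 0.0 (shut) to 1.0 (fully open).
- arm.read_finger_force(): force on a finger pad.
Only numpy, scipy, OpenCV 4.12 (cv2) and the standard library are available. Lean on these libraries where they do the work, as an engineer would, in place of code of your own. Each camera call takes 0.05 s, during which the arm holds its last target. There are 200 camera calls.

## Working session

There is one attempt and no reset: what is moved stays moved. The work goes in short steps, each a Python script; the robot and the scene stay as the last script left them, time stands still between calls to the robot, and variables do not carry over. Pictures are saved under pics/ and viewed, at most 10 in all, crops included, and the job is handed in when it is done.

```bash
mkdir -p pics; ls
python3 - <<'E'
from station import arm,snapshot,camera_info
import cv2
for n in("scene","top"):
    cv2.imwrite(f"pics/{n}1.png",snapshot(n)); c=camera_info(n); print(n,c)
print(arm.read_tool_pos(),arm.read_eef_rot(),arm.read_time(),camera_info("wrist"))
E
```

```text
pics
scene {'fx': 456.7047819819796, 'fy': 456.7047819819796, 'cx': 310.6324098149772, 'cy': 197.38499387996185, 'R': array([[-0.90880884, -0.41677704,  0.01906282],
       [-0.32978204,  0.68962206, -0.64472104],
       [ 0.25555879, -0.59221476, -0.7641802 ]]), 't': array([0.45720439, 0.13724877, 1.06796282])}
top {'fx': 443.73207396573076, 'fy': 443.73207396573076, 'cx': 316.25998778743195, 'cy': 198.7282936176704, 'R': array([[ 0.00549823, -0.9992378 ,  0.03864693],
       [-0.99213716, -0.01028335, -0.12473211],
       [ 0.12503446, -0.03765725, -0.9914375 ]]), 't': array([0.07523148, 0.49785566, 0.87170868])}
[ 0.22686569 -0.60856939  0.30285685] [ 9.84118499e-01  1.77508961e-01 -2.21988608e-04 -1.13969251e-03] 0.1 {'fx': 275.4477126198764, 'fy': 275.4477126198764, 'cx': 320.71337668402685, 'cy': 197.63730290057495, 'T_tool_cam': array([[ 3.10840114e-04, -9.46603887e-01, -3.22398798e-01,
         8.22742599e-02],
       [ 9.99999661e-01,  5.39879056e-04, -6.21006048e-04,
         3.43305867e-04],
       [ 7.61903098e-04, -3.22398496e-01,  9.46603734e-01,
        -6.93851148e-02],
       [ 0.00000000e+00,  0.00000000e+00,  0.00000000e+00,
         1.00000000e+00]])}
```

View pics/scene1.png

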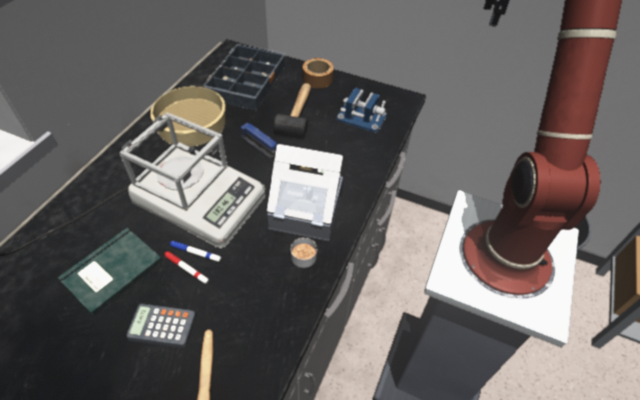

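View pics/top1.png

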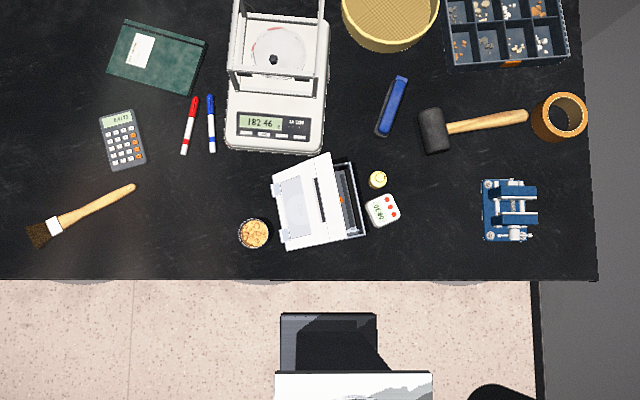

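The top view shows the box at about (318,205), with the hinge on the left, the weight at (377,179), the timer at (383,210) and the tin at (254,233). The lid stands open toward the left. I'll enlarge both views next.

Run:
```python
import cv2,numpy as np
a=cv2.imread("pics/top1.png")[140:265,225:415]
b=cv2.imread("pics/scene1.png")[135:275,250:360]
cv2.imwrite("pics/top1c.png",cv2.resize(a,None,fx=4,fy=4,interpolation=2))
cv2.imwrite("pics/scene1c.png",cv2.resize(b,None,fx=4,fy=4,interpolation=2))
```

```text
(no output)
```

View pics/top1c.png

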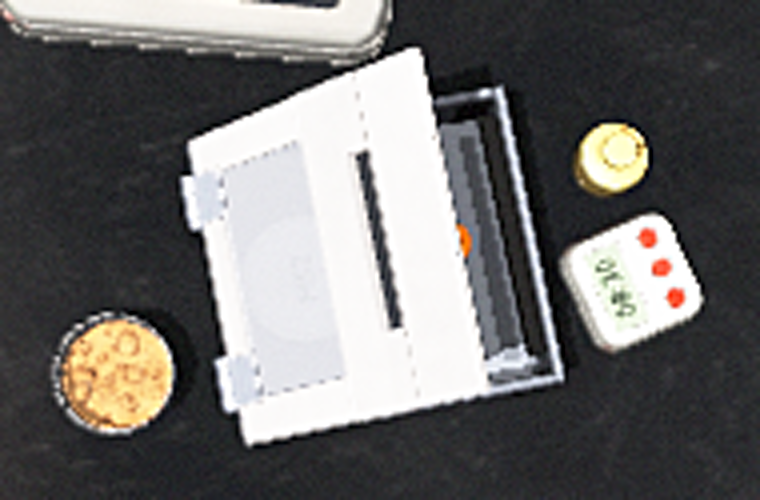

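View pics/scene1c.png

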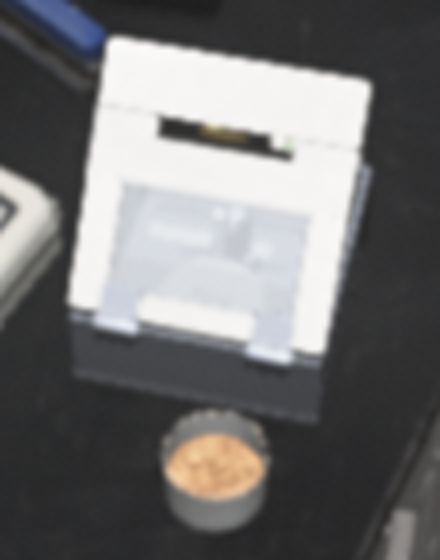

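The enlarged top view gives the hinge-edge corners at crop (190,145) and (247,445), the lid front at (422,48) and (490,395), and the box front rim at (500,88) and (562,380). The scene crop gives the same lid corners at (70,305), (325,353), (108,38) and (370,82). I'll triangulate these and fit the box model.

```bash
cat > geo.py <<'E'
import numpy as np
from station import camera_info
def proj(n,X):
    c=camera_info(n); p=c["R"]@X+c["t"]; return np.array([c["fx"]*p[0]/p[2]+c["cx"],c["fy"]*p[1]/p[2]+c["cy"]])
def ray(n,u):
    c=camera_info(n); d=c["R"].T@np.array([(u[0]-c["cx"])/c["fx"],(u[1]-c["cy"])/c["fy"],1]); return -c["R"].T@c["t"],d
def tri(u1,u2):
    (a,d),(b,e)=ray("top",u1),ray("scene",u2)
    s=np.linalg.lstsq(np.c_[d,-e],b-a,rcond=None)[0]; p,q=a+s[0]*d,b+s[1]*e
    return (p+q)/2,np.linalg.norm(p-q)
def onz(n,u,z):
    o,d=ray(n,u); return o+d*(z-o[2])/d[2]
T=lambda x,y:(225+x/4,140+y/4)
S=lambda x,y:(250+x/4,135+y/4)
E
python3 - <<'E'
from geo import *; from scipy.optimize import least_squares
np.set_printoptions(precision=4,suppress=True)
C={'h-':((190,145),(70,305)),'h+':((247,445),(325,353)),'f-':((422,48),(108,38)),'f+':((490,395),(370,82))}
P={k:tri(T(*a),S(*b)) for k,(a,b) in C.items()}
for k,v in P.items(): print(k,*v)
def model(k,q):
    x,y,w,l=q; s=-.075 if k[1]=='-' else .075
    r=.158 if k[0]=='f' else 0
    if k[0]=='r': p=[-.08,s,.06]
    else: p=[.078-r*np.cos(l)+.003*np.sin(l),s,.065+r*np.sin(l)+.003*np.cos(l)]
    return np.array([x+np.cos(w)*p[0]-np.sin(w)*p[1],y+np.sin(w)*p[0]+np.cos(w)*p[1],p[2]])
def res(q):
    r=[]
    for k,(a,b) in C.items(): r+=[proj("top",model(k,q))-T(*a),proj("scene",model(k,q))-S(*b)]
    for k,a in {'r-':(500,88),'r+':(562,380)}.items(): r.append(proj("top",model(k,q))-T(*a))
    return np.concatenate(r)
s=least_squares(res,[.5,0,1.6,.6],loss='soft_l1'); print(s.x,np.round(s.fun,1))
print('weight',onz("top",T(620,145),.046),'timer',onz("top",T(632,280),.021),'tin',onz("top",T(118,370),.036), tri(T(118,372),S(218,450)))
E
```

```text
h- [0.5368 0.1666 0.0665] 0.0017714925620924693
h+ [0.3906 0.1365 0.0682] 0.0001486768420676775
f- [0.5614 0.0611 0.1773] 0.002997753861416503
f+ [0.4125 0.0327 0.1811] 0.0026465803217421463
[0.4798 0.0748 1.775  0.8139] [-1.1 -0.6 -0.1  0.5 -0.8  0.3 -0.1  0.9 -0.7 -0.1  1.3 -0.7  0.3 -0.5
  0.9 -0.4  1.  -0.8  1.3  0.3]
weight [ 0.5423 -0.0487  0.046 ] timer [ 0.4764 -0.0587  0.021 ] tin [0.4275 0.2019 0.036 ] (array([0.4265, 0.2019, 0.0353]), np.float64(0.00011585385642606219))
```

The fit is consistent: residuals are about 1 px and the hinge comes out at 67 mm. The box is at (0.480, 0.075) with yaw 1.775, and the lid is at 0.81 rad. Next I'll close the fingers, move over the lid front and lower it.

```bash
cat > rob.py <<'E'
import numpy as np
from station import arm,snapshot
np.set_printoptions(precision=3,suppress=True)
BX,BY,W=.4798,.0748,1.775
c,s=np.cos(W),np.sin(W); TIP=.073
def quat(a): return [np.cos(a/2),np.sin(a/2),0,0]
def pose(x,y,z): # box-frame fingertip -> TCP position
    return np.array([BX+c*x-s*y,BY+s*x+c*y,z+TIP])
def tip():
    p=np.array(arm.read_tool_pos())-[BX,BY,TIP]
    return np.array([c*p[0]+s*p[1],-s*p[0]+c*p[1],p[2]])
def force():  # box frame
    f=np.array(arm.read_ft_force()); return np.array([c*f[0]+s*f[1],-s*f[0]+c*f[1],f[2]])
def go(x,y,z,v=.05): arm.line_to(pose(x,y,z),velocity=v)
def say(m=''): print(m,'t%.1f'%arm.read_time(),'tip mm',tip()*1e3,'F',force())
E
python3 - <<'E'
from rob import *
arm.move_gripper(0.0)
p=pose(-.035,0,.25); js=[(a,arm.ik(p,quat(a))) for a in (W,W-np.pi)]
for a,j in js: print(a,j)
a=[a for a,j in js if j is not None]
best=min((j[6]**2,a) for a,j in js if j is not None)[1]; print(best)
open('yaw','w').write(str(best))
arm.movep(p,quat(best)); say()
r=lambda l,d:(.078-d*np.cos(l)+.003*np.sin(l),.065+d*np.sin(l)+.003*np.cos(l))
x,z=r(.95,.145); go(x,0,z+.01,.1); say()
for l in np.arange(.8,.05,-.1):
    x,z=r(l,.145); go(x,0,z+.001,.08); 
    f=force()
    if np.linalg.norm(f)>15: say('STOP'); break
say('end'); print(arm.read_eef_rot())
cv=__import__('cv2'); cv.imwrite('pics/w1.png',snapshot('top')[140:265,225:415].repeat(3,0).repeat(3,1))
E
```

```text
1.775 [ 0.284  0.392 -0.576  1.837  0.253  0.985 -0.194]
-1.3665926535897932 [-0.85   0.554  1.138  1.869 -0.569  1.092 -2.429]
1.775
 t3.4 tip mm [-36.305  -0.055 249.815] F [-0.518  0.822  0.067]
 t4.1 tip mm [ -4.174  -0.365 194.992] F [-0.492 -0.521 -0.261]
end t7.0 tip mm [-65.938   0.148  83.275] F [0.351 0.495 0.771]
[ 0.631  0.775 -0.    -0.   ]
```

View pics/w1.png

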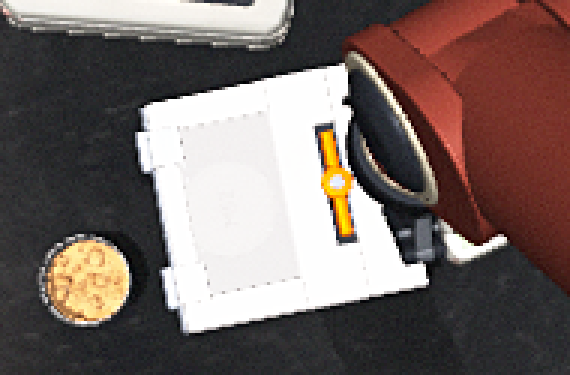

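The lid is nearly down, with the tip at 83 mm. The orange wing lies in line with its slot, running (322,130)–(343,237) in the crop with its pivot at (339,182). Next I'll check the pivot position and press beside the wing, near the front.

Run:
```python
from rob import *; from geo import onz
for q in ((339,182),(322,128),(344,239)):
    w=onz("top",(225+q[0]/3,140+q[1]/3),.0825)-[BX,BY,0]; print('wing box mm',1e3*np.array([c*w[0]+s*w[1],-s*w[0]+c*w[1]]))
go(-.056,-.022,.084); say()
for z in np.arange(.080,.052,-.0015):
    go(-.056,-.022,z,.03); say('%.4f'%z)
    if force()[2]>20: break
```

```text
wing box mm [-36.067  -0.17 ]
wing box mm [-32.439 -36.416]
wing box mm [-31.777  36.127]
 t7.7 tip mm [-55.917 -21.88   83.88 ] F [-0.436  0.176  0.187]
0.0800 t7.9 tip mm [-56.193 -21.611  79.696] F [-0.539  0.053  1.074]
0.0785 t8.2 tip mm [-56.036 -21.92   78.418] F [0.382 0.583 0.22 ]
0.0770 t8.4 tip mm [-56.001 -21.944  76.912] F [-0.415 -0.345 -0.664]
0.0755 t8.7 tip mm [-56.007 -21.949  75.401] F [0.405 0.036 0.341]
0.0740 t8.9 tip mm [-56.058 -22.167  74.148] F [-0.214  0.253  1.107]
0.0725 t9.2 tip mm [-56.092 -22.155  72.663] F [-0.29   0.337  3.228]
0.0710 t9.4 tip mm [-56.162 -22.168  71.21 ] F [-1.162  0.197  4.606]
0.0695 t9.7 tip mm [-56.202 -22.147  69.76 ] F [-1.301  1.245  5.591]
0.0680 t9.9 tip mm [-56.231 -22.152  68.452] F [0.239 1.423 6.722]
0.0665 t10.2 tip mm [-56.224 -22.143  67.633] F [-1.152  2.096 12.076]
0.0650 t10.4 tip mm [-56.173 -22.187  67.449] F [-0.3    4.648 22.854]
```

The lid bottoms out with the tip at 67.4 mm, and the stiffness is about 7 N/mm. I'll keep about 22 N on and sweep the −y end toward the hinge (counter-clockwise), watching the lateral force.

```bash
cat >> rob.py <<'E'
PX,PY=-.0355,0.
def path(th,sg,R=.024,hy=.010):
    """finger centre pushing an end from the front; sg=+1 ccw (-y end), -1 cw (+y end)"""
    d=.004+.011*abs(np.cos(th))+hy*abs(np.sin(th))
    return PX+R*np.sin(th)-d*np.cos(th), PY+sg*(-R*np.cos(th)-d*np.sin(th))
def sweep(ths,sg,z,lim,**k):
    for th in ths:
        x,y=path(th,sg,**k); go(x,y,z,.03); f=force()
        lat=-(f[0]*np.cos(th)+sg*f[1]*np.sin(th))
        print('th %.2f z %.4f lat %.1f'%(th,z,lat),'F',f,'tip',tip()*1e3,'t%.1f'%arm.read_time())
        z-=np.clip((22-f[2])*.00008,-.0006,.0006)
        if lat>lim or np.linalg.norm(f)>38: print('STOP'); return th,z
    return None,z
E
python3 - <<'E'
from rob import *
z=.065
print(sweep(np.arange(-.1,.62,.06),1,z,16))
E
```

```text
th -0.10 z 0.0650 lat 4.9 F [-4.453  4.884 22.467] tip [-55.887 -22.219  67.429] t10.7
th -0.04 z 0.0650 lat 6.2 F [-5.961  5.919 24.382] tip [-55.652 -22.443  67.406] t10.9
th 0.02 z 0.0652 lat 8.4 F [-8.502  7.135 24.085] tip [-55.449 -22.638  67.408] t11.2
th 0.08 z 0.0654 lat 9.9 F [-10.621   8.152  24.692] tip [-55.326 -22.795  67.384] t11.4
th 0.14 z 0.0656 lat 10.0 F [-11.244   8.395  24.648] tip [-55.223 -22.93   67.396] t11.7
th 0.20 z 0.0658 lat 10.6 F [-12.653   8.908  24.693] tip [-54.99  -23.147  67.387] t11.9
th 0.26 z 0.0660 lat 10.1 F [-13.202  10.423  23.688] tip [-54.861 -23.292  67.376] t12.2
th 0.32 z 0.0662 lat 9.5 F [-12.794   8.249  21.57 ] tip [-52.749 -24.493  67.407] t12.4
th 0.38 z 0.0661 lat 10.2 F [-14.725   9.468  24.391] tip [-52.579 -24.641  67.404] t12.7
th 0.44 z 0.0663 lat 8.5 F [-12.958   7.562  20.361] tip [-49.442 -26.21   67.45 ] t12.9
th 0.50 z 0.0662 lat 9.5 F [-14.895   7.548  21.62 ] tip [-48.975 -26.405  67.413] t13.2
th 0.56 z 0.0662 lat 7.8 F [-14.127   7.916  20.536] tip [-47.879 -26.827  67.406] t13.4
(None, np.float64(0.06605057965663363))
```

Friction (μ≈0.65) makes the tip lag the command by several mm. I'll judge blockage by the lateral force in excess of friction, and press a little less.

```bash
cat >> rob.py <<'E'
def ang(sg): # wing angle implied by the actual tip if in contact
    t=tip(); ths=np.linspace(-.3,1.9,400); return ths
def sweep(ths,sg,z,Ft=18,exc=8,k=None):
    for th in ths:
        x,y=path(th,sg); go(x,y,z,.03); f=force(); t=tip()
        fl=np.hypot(f[0],f[1])
        print('th %.2f z %.4f excess %.1f'%(th,z,fl-.65*f[2]),'F',f,'tip',t*1e3,'cmd',np.array([x,y])*1e3,'t%.1f'%arm.read_time())
        z-=np.clip((Ft-f[2])*.00008,-.0006,.0006)
        if fl-.65*f[2]>exc or np.linalg.norm(f)>38: print('STOP'); return th,z
    return None,z
E
python3 - <<'E'
from rob import *
print(sweep(np.arange(.56,1.0,.06),1,.0663))
E
```

```text
th 0.56 z 0.0663 excess 3.7 F [-15.142   7.923  20.664] tip [-47.871 -26.836  67.415] cmd [-38.537 -30.231] t13.7
th 0.62 z 0.0665 excess 3.9 F [-13.795   6.734  17.559] tip [-45.332 -27.625  67.46 ] cmd [-36.826 -30.435] t13.9
th 0.68 z 0.0665 excess 2.6 F [-12.544   5.59   17.077] tip [-43.261 -28.225  67.448] cmd [-35.059 -30.509] t14.2
th 0.74 z 0.0664 excess 3.2 F [-12.149   5.455  15.548] tip [-41.173 -28.729  67.432] cmd [-33.249 -30.444] t14.4
th 0.80 z 0.0662 excess 2.9 F [-12.7     3.542  15.776] tip [-39.067 -29.127  67.365] cmd [-31.408 -30.234] t14.7
th 0.86 z 0.0660 excess 2.3 F [-12.099   2.833  15.647] tip [-37.646 -29.298  67.325] cmd [-29.548 -29.872] t14.9
th 0.92 z 0.0658 excess 4.1 F [-13.252   2.371  14.378] tip [-35.785 -29.378  67.225] cmd [-27.686 -29.354] t15.2
th 0.98 z 0.0656 excess 5.8 F [-16.187   2.094  16.145] tip [-35.365 -29.293  67.173] cmd [-25.835 -28.676] t15.4
(None, np.float64(0.06540349348549328))
```

Run:
```python
from rob import *; import cv2
a=snapshot('top')[160:235,280:380]; b=snapshot('scene')[135:240,260:350]
a=cv2.resize(a,(600,450),interpolation=2)
cv2.imwrite('pics/t3.png',a); cv2.imwrite('pics/s3.png',cv2.resize(b,(515,600),interpolation=2))
```

```text
(no output)
```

View pics/t3.png

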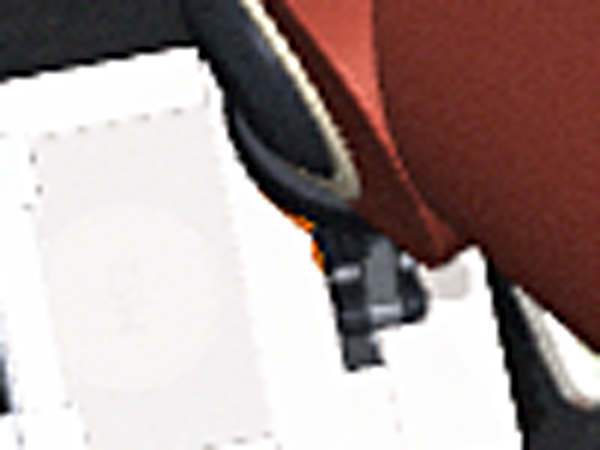

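The arm hides the wing in the top view; only a sliver of orange shows at (312,240). I'll check the scene view.

View pics/s3.png

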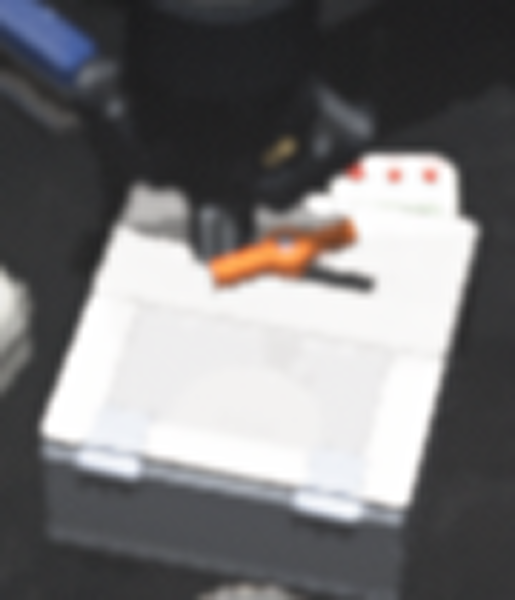

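The scene view shows the wing turned, with ends at about crop (217,268) and (350,228), and the finger at the left end. I'll compute the wing angle from these.

Run:
```python
from rob import *; from geo import onz
P=[]
for q in ((215,266),(352,228)):
    w=onz("scene",(260+q[0]/5.72,135+q[1]/5.714),.0795)-[BX,BY,0]; P.append(1e3*np.array([c*w[0]+s*w[1],-s*w[0]+c*w[1]])); print(P[-1])
d=P[1]-P[0]; print('angle',np.arctan2(-d[0],d[1]),np.linalg.norm(d))
```

```text
[-16.79  -27.367]
[-52.095  24.09 ]
angle 0.601343166120097 62.404502449294164
```

The wing is at about 0.60 rad, well past the 0.3 rad stop pin, so counter-clockwise is the free way. I'll continue.

Run:
```python
from rob import *
print(sweep(np.arange(1.02,1.62,.06),1,.0652,Ft=20,exc=10))
```

```text
th 1.02 z 0.0652 excess 6.9 F [-18.064   0.617  17.186] tip [-35.198 -29.221  67.144] cmd [-24.616 -28.136] t15.8
th 1.08 z 0.0650 excess 5.9 F [-17.612   0.738  17.979] tip [-33.012 -29.005  67.299] cmd [-22.819 -27.191] t16.0
th 1.14 z 0.0648 excess 4.9 F [-17.086  -0.385  18.794] tip [-30.751 -28.699  67.418] cmd [-21.076 -26.087] t16.3
th 1.20 z 0.0647 excess 5.2 F [-16.479  -2.125  17.555] tip [-28.396 -28.272  67.507] cmd [-19.402 -24.827] t16.5
th 1.26 z 0.0645 excess 3.0 F [-14.52   -3.338  18.268] tip [-26.128 -27.698  67.527] cmd [-17.814 -23.416] t16.8
th 1.32 z 0.0644 excess 4.0 F [-14.598  -3.521  16.973] tip [-24.064 -26.923  67.529] cmd [-16.325 -21.86 ] t17.0
th 1.38 z 0.0641 excess 2.2 F [-13.07   -4.841  18.08 ] tip [-22.256 -26.156  67.556] cmd [-14.952 -20.167] t17.3
th 1.44 z 0.0640 excess 2.9 F [-12.515  -5.564  16.637] tip [-20.358 -25.08   67.559] cmd [-13.707 -18.348] t17.5
th 1.50 z 0.0637 excess 3.3 F [-11.784  -7.394  16.388] tip [-18.797 -24.007  67.55 ] cmd [-12.604 -16.414] t17.8
th 1.56 z 0.0634 excess 2.4 F [-11.366  -7.032  16.922] tip [-17.358 -22.858  67.552] cmd [-11.654 -14.376] t18.0
th 1.62 z 0.0632 excess 4.1 F [-11.778  -9.475  16.971] tip [-16.713 -22.397  67.548] cmd [-10.814 -13.331] t18.3
(None, np.float64(0.06294029319596445))
```

Run:
```python
from rob import *
z=.0629
for i,y in enumerate(np.arange(-.012,.008,.0015)):
    go(-.0115,y,z,.03); f=force(); t=tip(); fl=np.hypot(f[0],f[1])
    print('y %.1f z %.4f ex %.1f'%(y*1e3,z,fl-.65*f[2]),'F',f,'tip',t*1e3)
    z-=np.clip((20-f[2])*.00008,-.0006,.0006)
    if fl-.65*f[2]>10 or np.linalg.norm(f)>38: print('STOP');break
say()
import cv2
b=snapshot('scene')[135:240,260:350]; cv2.imwrite('pics/s4.png',cv2.resize(b,(515,600),interpolation=2))
```

```text
y -12.0 z 0.0629 ex 4.2 F [-11.284 -10.152  16.936] tip [-16.835 -22.159  67.53 ]
y -10.5 z 0.0627 ex 4.8 F [-10.826 -11.533  16.964] tip [-16.319 -21.361  67.496]
y -9.0 z 0.0624 ex 3.6 F [-10.066 -11.115  17.51 ] tip [-15.789 -20.547  67.524]
y -7.5 z 0.0622 ex 3.8 F [ -9.648 -11.919  17.764] tip [-15.182 -19.58   67.512]
y -6.0 z 0.0620 ex 3.0 F [ -8.719 -12.     18.238] tip [-14.78  -18.716  67.517]
y -4.5 z 0.0619 ex 4.2 F [ -8.199 -13.229  17.431] tip [-14.288 -17.658  67.494]
y -3.0 z 0.0617 ex 6.2 F [ -8.148 -15.381  17.175] tip [-14.246 -17.31   67.492]
y -1.5 z 0.0615 ex 8.5 F [ -7.51  -17.29   15.961] tip [-14.253 -17.046  67.51 ]
y -0.0 z 0.0611 ex 10.4 F [ -9.432 -18.59   16.101] tip [-14.249 -16.818  67.526]
STOP
 t20.5 tip mm [-14.249 -16.818  67.526] F [ -9.432 -18.59   16.101]
```

View pics/s4.png

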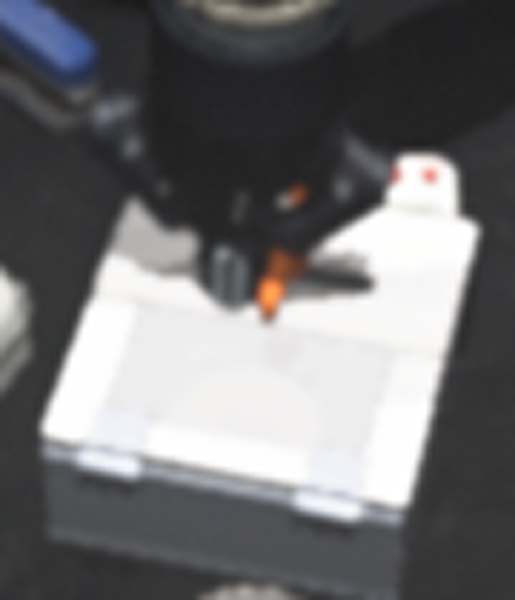

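The scene view shows the wing's far end at about (268,298), pointing toward the hinge. The tip has stopped advancing and the y force is rising, so it is at the end stop or close to it. I'll check the angle.

Run:
```python
from rob import *; from geo import onz,proj
w=onz("scene",(260+268/5.72,135+297/5.714),.0795)-[BX,BY,0]; print(1e3*np.array([c*w[0]+s*w[1],-s*w[0]+c*w[1]]))
for th in (1.2,1.3,1.4,1.5,1.57):
    x,y=PX+.034*np.sin(th),-.034*np.cos(th)
    u=proj("scene",np.array([BX+c*x-s*y,BY+s*x+c*y,.0795])); print(th,(u-[260,135])*5.72)
```

```text
[-5.188 -1.715]
1.2 [242.494 295.136]
1.3 [249.414 298.4  ]
1.4 [256.742 301.137]
1.5 [264.403 303.316]
1.57 [269.92  304.497]
```

The image matches about 1.55 rad, which is the end stop. I'll ease the lateral force off, lift away and look.

Run:
```python
from rob import *; import cv2
go(-.0145,-.020,.0635); say()
go(-.0145,-.024,.072); say()
go(-.0145,-.030,.13,.1); go(-.035,-.03,.20,.15)
arm.movep(pose(-.25,-.1,.25),quat(W)); say()
a=snapshot('top')[140:265,225:415]; b=snapshot('scene')[135:260,250:350]
cv2.imwrite('pics/f.png',np.hstack([cv2.resize(a,None,fx=2.5,fy=2.5,interpolation=2)[:312],cv2.resize(b,None,fx=2.5,fy=2.5,interpolation=2)[:312]]))
```

```text
t21.1 tip mm [-14.264 -20.177  67.344] F [-0.771  7.98  32.417]
 t21.5 tip mm [-14.503 -23.91   71.56 ] F [ 0.199  0.168 -0.491]
 t23.8 tip mm [-247.172 -100.052  249.115] F [ 1.076 -1.881 -0.713]
```

View pics/f.png

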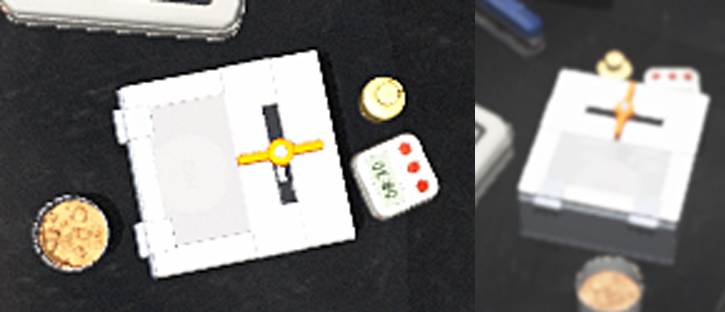

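The wing lies across the slot: its ends at (237,160) and (325,145) put it at about 1.51–1.54 rad. The lid is held down, and the tin, weight and timer look unmoved. I'll hand in.

```bash
python3 -c "
from station import ticket
print(ticket.finish_job())"
```

```text
the job is handed in; nothing more can be done
None
```

The job is handed in: the lid is shut and locked, with the turnbutton turned counter-clockwise to about 1.5 rad across its slot. The tin, weight and timer look unmoved in the last picture, and no verdict came back.

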